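Unfold the crank of a jar vise and clamp a glass jar for opening

ROBOT

A 6-joint arm with a two-finger parallel gripper is mounted at the origin on a cart in front of the work surface, level with it; the furniture and walls round the work are solid. World frame = base frame: x ahead of the robot, y to its left, z up, the work surface at z = 0. Lengths are in m, angles in rad, forces in N, time in s.
With the tool pointing down it reaches from about 0.35 to 0.775 m from the base axis. Payload 7.3 kg.
Tool frame: the origin (TCP) lies at the centre of the arm's flange, where the gripper is bolted on; the fingertips stand 178 mm ahead of it and the grasp point (between the pads) lies 159 mm ahead of it (tip_extent is the distance from the TCP to the fingertips, in m); z points along the fingers, y is the line along which they close (so a half turn about z gives the same grasp; the last joint's range is limited). The gripper opens to 92 mm and grips with 3 to 60 N. Pads are 19 mm wide; open, the fingers measure 130 mm over their backs; the gripper's body (75 mm by 190 mm) begins 47 mm behind the grasp point.
Start: joints at [-1.456, 0.342, 1.524, -0, 1.275, -0.146], TCP at [0.135, -0.507, 0.405] pointing down, gripper open.
Joint ranges: [-2.53, 2.53], [-0.77, 2.02], [0.04, 2.7], [-1, 4.14], [0.28, 2.66], [-3.11, 3.11]. Speed limits (rad/s): [2.57, 2.57, 3.14, 3.14, 3.14, 3.14].

INTERFACE

Orientations are given as [roll, pitch, yaw] about the fixed x, y, z axes, in that order (R = Rz(yaw) Ry(pitch) Rx(roll)).
In Python, from cell import * gives the robot as it stands.
- The arm moves only by the tool arm_command, never from a script. Its arguments are lists of equal length, an entry for each row: "xyz": the shift along the world's x, y, z in mm, a list of three; "spin": the turn about the world's z in degrees. In form: {"xyz": [[tx, ty, tz], ...], "spin": [spin, ...]}. A call has 1 to 20 rows; each row shifts and turns the commanded pose from where the row before left it; what a row does not reach is not made up. A row lasts 1/10 s, in which the tool goes at most 50 mm and 8.59 degrees, less where a joint would pass 70% of its speed; a pose out of reach is approached as far as the arm can. A call with a gripper value outside its range is refused whole. "jaw" is the opening, from -1 (shut) to 1 (fully open), set as the call begins (left out, the last holds). The fingers move at their own pace and stop on an object; "squeeze" is the grip in N (left out, the last holds). Time passes only in rows, so rows that do not move let the fingers close. It gives the time, the measured TCP pose, the force, the opening and the grip force at its end, in the units of the state.
- observe(): the state, without advancing time (a new reading comes with each control period).
- read_camera(name): name is "side" or "top" or "wrist"; returns a dict with "img" (480x640x3 uint8, red, green, blue), "depth" (480x640 float32, m along the optical axis (not along the pixel's ray), 0 where there is no reading), "fx", "fy", "cx", "cy" (pixels), "world_from_camera" (4x4, takes a point from camera to world coordinates). Camera axes: x right, y up, looking along -z (the intrinsics and any distortion apply to the point x, -y, -z); pixel columns grow to the right and rows downward; lengths in m; the calibration is good to about 2 mm. A picture is of the moment at which its call begins.
- hand_in(): hands the job in; it is judged then, once.
The state is a dict: "time": time; "qpos": joint angles; "qvel": joint speeds; "joint_efforts": joint torques, N m; "tool_pos": TCP position; "tool_rot": TCP orientation; "contact_force": force on the tool from outside, world axes, zero at the start; "torque": the same for the moment, N m; "opening": finger opening in m; "grip_force": force on a finger pad.
Only numpy, scipy, OpenCV 4.12 (cv2) and the standard library are available. Lean on these libraries where they do the work, as an engineer would, in place of code of your own. Each camera call takes 0.05 s, during which the arm holds its last target. There are 200 camera calls.

TASK

The honey jar is to be opened one-handed, so clamp it in the jar vise: first swing the crank's folded grip fully up until it snaps upright, then crank clockwise until the jaws hold the jar firmly. It is glass, so feel for the jaws to nip it and stop there without forcing it. Let go with the grip left standing up and the jar upright, and leave the lime and the salt shaker where they are.

Things in the scene. Friction and masses are not known exactly. Their poses are not given: they have to be found in the camera images.
- vise: Jar vise fixed to the worktop: white board 210 x 300 mm (local x, y), top at 16 mm; origin: centre of its underside. At its -y end a grey gearbox (66 x 66 mm, 86 mm high, centre at y = -107 mm) with the crank on top; towards +y follow the moving jaw, the jar and a rear jaw (both 86 mm wide, 72 mm high). The rear jaw is bolted anywhere in an 18 mm range, not reported, 2 to 24 mm from the jar.
- crank_axis (a point): Point on the vertical axis of the crank, at the height of the grip's fold hinge (116 mm above the worktop). A steel collar 32 mm wide, 93 mm high, surrounds the axis under the crank arm.
- grip_hinge (a point): Fold hinge of the grip at the outer end of the steel crank arm, 60 mm from the crank axis, 116 mm above the worktop. The arm is 14 mm wide, its top at 105 mm; two lugs at the hinge are 22 mm wide over all, 7 mm to each side of it along the arm.
- grip_end (a point): Free end of the grip, 54 mm from the fold hinge. Folded, the grip lies level on the arm, from the hinge towards the crank axis; unfolded it stands up over the hinge, end 170 mm above the worktop. Its black sleeve, 18 mm thick, covers 10 to 52 mm from the hinge and spins freely on its pin: a gripper can pinch it from above across the arm, lift it, then crank without turning itself.
- grip (a joint): Fold angle of the grip: 0 = folded flat, 1.571 = upright against its stop (working position). A snap spring presses it against whichever end is nearer, with about 0.14 N m near the ends and none half way (4 N across the sleeve's middle): left below half way, it falls shut again.
- crank (a joint): Angle of the crank, growing clockwise seen from above, which closes the vise: 30 mm of jaw a turn (6.283). From start to nip: 0.3 to 1.6 turns. Running empty takes about 4 N along the circle at the grip (a friction brake, which keeps it where it is left); once both jaws nip the jar, each 10 N of clamping adds 0.75 N. Standing still, the brake's 4 N mostly fade in 0.5 s; the clamping part stays.
- jaw: Moving jaw, a rubber V open towards the jar; origin: bottom of the V, on the board. It moves along the vise's +y as the crank turns clockwise. Firm clamping is 30 to 60 N on the jar: 6 to 8.5 N along the circle at the crank's grip while turning, 3.5 to 5.5 N standing still; 80 N endangers the glass. Rubber and screw give 1 mm per 25 N (0.2 rad of crank); the brake holds about 50 N after release.
- honey_jar: Closed glass honey jar with a yellow lid, 64 mm wide (60 mm where the jaws touch), 100 mm high, about 0.4 kg, standing loose on the board between the jaws, lid top 116 mm above the worktop. Origin: centre of its base. It slides along with the moving jaw until it meets the rear jaw.
- salt_shaker: Bystander: glass salt shaker with metal top, 44 mm wide, 90 mm high, on the board behind the jaws. Origin: centre of its base.
- lime: Bystander: lime, 53 x 46 x 48 mm, on the board in front of the jaws. Origin: its underside.
There are look-alikes about, which are no part of the job. Leave any red look-alike of the honey_jar alone.

How it is judged:
By the outcome, as a careful person would: the job done as asked, in the order asked, and still so for the second after the job is handed in, with the robot touching nothing.
It also fails if it takes over 72 s, if anything falls off the work surface, if the arm or the gripper's body presses on something with over 40 N, if the wrist force passes 120 N, or if a joint passes its speed limit or range.

## Working session

There is one attempt and no reset: what is moved stays moved. The work goes in short steps, Python scripts to look and compute and a tool call to move; the robot and the scene stay as the last step left them, time stands still between calls to the robot, and variables do not carry over. Pictures are saved under pics/ and viewed, at most 10 in all, crops included, and the job is handed in when it is done.

Besides the shell and the picture viewer there is one more tool, called after "Emit:" by a JSON object that holds its "op" and its "data". arm_command: Moves the arm, as the interface text tells. Its arguments: {"type":"object","properties":{"xyz":{"type":"array","items":{"type":"array","items":{"type":"number"}}},"spin":{"type":"array","items":{"type":"number"}},"jaw":{"type":"number"},"squeeze":{"type":"number"}},"required":["xyz","spin"]}

```bash
mkdir -p pics
cat > h.py <<'E'
from cell import *
import numpy as np, cv2
def snap(n,f):
    c=read_camera(n); cv2.imwrite(f"pics/{f}.png",c["img"][:,:,::-1]); np.savez(f"pics/{f}.npz",**c); return c
def pts(c):
    d=c["depth"]; v,u=np.mgrid[0:480,0:640]
    P=np.stack([(u-c["cx"])/c["fx"]*d,-(v-c["cy"])/c["fy"]*d,-d,np.ones_like(d)],-1)
    return (P@np.array(c["world_from_camera"]).T)[...,:3]
E
python3 - <<'E'
from h import *
print(observe())
for n in("top","side"):
    c=snap(n,n+"0"); print(n,c.keys(),c["fx"],c["cx"],c["cy"],np.round(c["world_from_camera"],3))
E
```

```text
{'time': 0.0, 'qpos': array([-1.45601406e+00,  3.42683588e-01,  1.52505223e+00, -1.29095706e-05,
        1.27536015e+00, -1.46001340e-01]), 'qvel': array([-0.00059357, -0.00092343, -0.00052489,  0.00103075,  0.0007989 ,
        0.00079546]), 'joint_efforts': array([-1.83317993e-04, -4.31238413e+01, -2.44222641e+01,  7.18115293e-02,
        5.61441388e-02, -1.30817866e-04]), 'tool_pos': array([ 0.13536687, -0.50709553,  0.40405277]), 'tool_rot': array([-3.14010354e+00, -2.06492886e-04,  2.60787218e-01]), 'contact_force': array([-0.15514931,  0.70620406,  0.21364156]), 'torque': array([-0.02142186, -0.03130869,  0.01292845]), 'grip_force': 0.0, 'opening': 0.09182953867867338}
top dict_keys(['img', 'depth', 'fx', 'fy', 'cx', 'cy', 'world_from_camera']) 510.49926803972033 320.30013770133706 236.6224098494079 [[ 0.009  0.999 -0.05   0.536]
 [-1.     0.009  0.009  0.277]
 [ 0.009  0.05   0.999  0.967]
 [ 0.     0.     0.     1.   ]]
side dict_keys(['img', 'depth', 'fx', 'fy', 'cx', 'cy', 'world_from_camera']) 515.241888585862 317.85862767766673 232.7518457225277 [[-0.822  0.285 -0.494  0.177]
 [-0.57  -0.389  0.724  0.9  ]
 [ 0.014  0.876  0.482  0.512]
 [ 0.     0.     0.     1.   ]]
```

View pics/top0.png

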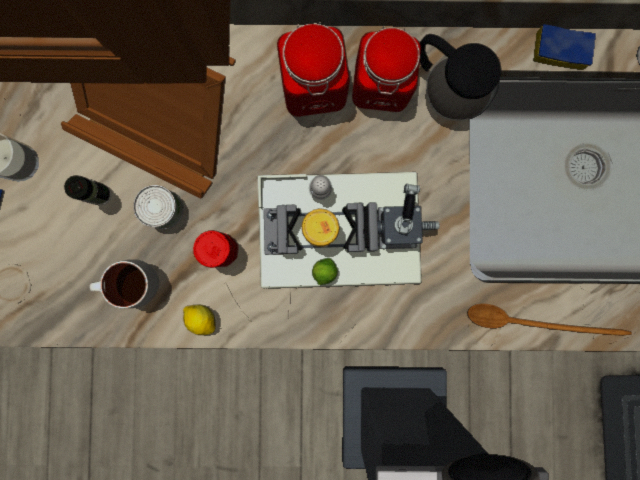

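View pics/side0.png

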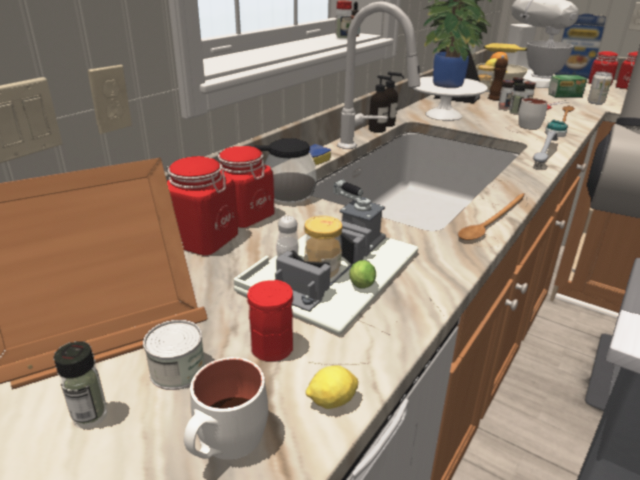

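Run:
```python
from h import *
c=dict(np.load("pics/top0.npz")); P=pts(c); im=c["img"].astype(int)
crop=c["img"][165:295,250:450]; cv2.imwrite("pics/crop.png",cv2.resize(crop,(800,520),interpolation=cv2.INTER_CUBIC)[:,:,::-1])
# board: white at z~16mm
m=(abs(P[...,2]-.016)<.008)&(im.min(2)>150)
m[:, :240]=0; m[:,440:]=0; m[:160]=0; m[310:]=0
m=cv2.morphologyEx(m.astype(np.uint8),cv2.MORPH_OPEN,np.ones((3,3)))
xy=P[m>0][:,:2].astype(np.float32); print("board",cv2.minAreaRect(xy))
h=(P[...,2]>.095)&(P[...,2]<.2); h[:,:370]=0; h[:,450:]=0;h[:170]=0;h[300:]=0
ys,xs=np.nonzero(h)
for y in range(ys.min(),ys.max()+1):
    k=xs[ys==y]
    if len(k): print(y,k.min(),k.max(),np.round(P[y,k].mean(0)*1000), im[y,k].mean(1).round()[:16])
j=(im[...,0]>180)&(im[...,2]<100)&(im[...,1]>120)&(P[...,2]>.1); j[:,:290]=0;j[:,350:]=0
print("jar",np.median(P[j],0))
```

```text
board ((0.5976672172546387, 0.2340678572654724), (0.2074071168899536, 0.29664310812950134), 2.5124740600585938)
183 406 407 [669. 126. 119.] [153. 158.]
184 405 410 [668. 124. 117.] [126.  97. 124. 128. 143. 143.]
185 405 418 [666. 118. 120.] [ 74.  83. 118. 113. 133. 129. 124. 126. 124. 134. 133. 118. 102. 117.]
186 404 419 [664. 118. 122.] [ 99.  75. 100. 126. 146. 146. 140. 136. 135. 129. 130. 110.  91. 120.
 124.]
187 404 419 [662. 118. 123.] [ 87.  79. 119. 134. 111. 156. 156. 151. 147. 143. 142. 136. 123.  94.
 129. 128.]
188 404 419 [660. 119. 123.] [ 68.  68. 112. 118.  98. 140. 147. 147. 150. 148. 149. 144. 104. 135.
 124.]
189 404 419 [659. 118. 121.] [ 68.  67. 102. 100. 102. 117. 121. 129. 133. 138. 141. 140. 126.  97.
 132. 105.]
190 404 419 [657. 118. 121.] [ 56.  58.  82.  70.  84.  94. 107. 122. 120. 115. 119. 126. 121. 106.
 119.  97.]
191 404 419 [656. 117. 119.] [ 55.  40.  61.  53.  60.  91. 133. 154. 131. 102.  96.  94.  90.  97.
 101.  85.]
192 404 418 [654. 118. 116.] [ 73.  52.  52.  57.  63. 102. 140. 163. 136.  99.  67.  65.  68.  85.
  99.]
193 406 417 [653
[... 2632 characters left out ...]
7. 106. 157. 138. 134. 107.  73.  71.  72.  73.  80. 106. 146. 148.
 132. 135.]
226 398 410 [598. 128. 105.] [105. 156. 133. 148. 142.  90.  75.  76.  81.  90. 113. 151. 142.]
227 398 411 [596. 127. 104.] [ 91. 106. 122. 157. 160. 133.  91. 101. 136. 131. 122. 147. 126. 135.]
228 397 409 [595. 128. 104.] [162.  83. 120. 158. 163. 153. 143. 145. 148. 139. 123. 133.]
229 399 408 [593. 128. 105.] [105. 131. 163. 165. 159. 153. 154. 150. 126.  96.]
230 400 407 [591. 128. 105.] [131. 164. 164. 161. 156. 152. 145. 120.]
231 400 407 [589. 128. 106.] [130. 147. 154. 155. 154. 151. 144. 113.]
232 400 407 [588. 128. 105.] [ 70.  85. 102. 111. 120. 128. 118.  82.]
jar [0.59415459 0.27142002 0.11563304]
```

View pics/crop.png

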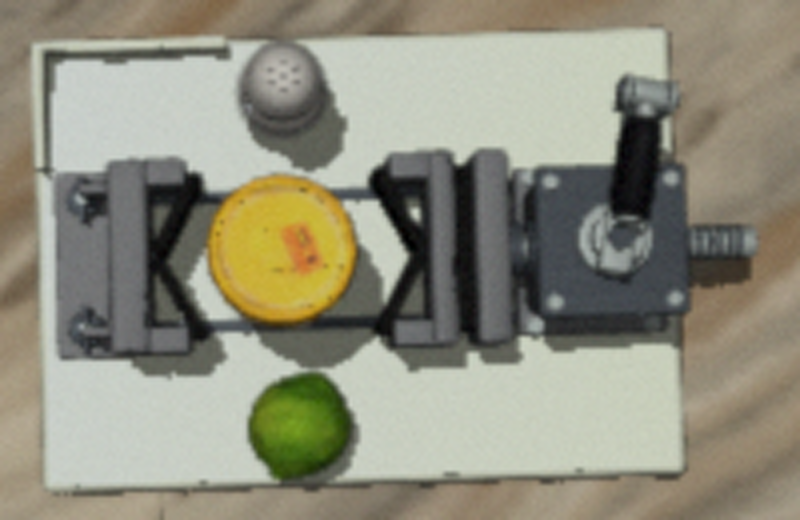

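Emit:
{"op": "arm_command", "data": {"xyz": [[33,22,0],[33,22,0],[33,22,0],[33,22,0],[33,22,0],[33,22,0],[33,22,0],[33,22,0],[14,41,0],[14,41,0],[14,41,0],[14,41,0],[14,41,0],[14,41,0],[14,41,0],[14,41,0],[30,31,0],[30,31,0],[30,31,0],[30,31,0]], "spin": [-2.9,-2.9,-2.9,-2.9,-2.9,-2.9,-2.9,-2.9,0,0,0,0,0,0,0,0,0,0,0,0], "jaw": 1, "squeeze": 20}}

```text
time: 2.1
tool_pos: [0.6323, 0.1224, 0.4043]
tool_rot: [3.141, 0.001, -0.144]
contact_force: [0.7, -0.1, 1.0]
opening: 0.0916
grip_force: 0.0
```

Run:
```python
from h import *
s=observe(); print(s["tool_pos"],s["tool_rot"],s["contact_force"])
c=snap("wrist","w0"); print(np.round(c["world_from_camera"],3))
P=pts(c); im=c["img"].astype(int)
m=(P[...,2]>.112)&(P[...,2]<.135)&(im.max(2)<60)&(abs(P[...,0]-.64)<.05)&(abs(P[...,1]-.122)<.03)
q=P[m]; print(len(q),q.mean(0),q.min(0),q.max(0)); print(cv2.minAreaRect((q[:,:2]*1000).astype(np.float32)))
# jaw / rear jaw faces from top picture
c=dict(np.load("pics/top0.npz")); P=pts(c)
for col in range(262,385,1):
    z=P[175:290,col,2]; x=P[175:290,col,0]
    k=(z>.075)&(z<.1)
    if k.sum()>0: print(col,round(1000*np.median(P[175:290,col,1][k])),np.round(1000*np.array([x[k].min(),x[k].max()])),k.sum(),end="; ")
```

```text
[0.63226461 0.12235183 0.40425953] [ 3.14124499e+00  7.73383816e-04 -1.43820111e-01] [ 0.7197901  -0.11460623  1.00611764]
[[-0.144  0.947  0.286  0.708]
 [-0.99  -0.138 -0.041  0.111]
 [ 0.001 -0.289  0.957  0.384]
 [ 0.     0.     0.     1.   ]]
1440 [0.63032915 0.12247937 0.12264548] [0.60723537 0.11172379 0.11457367] [0.65103581 0.1335378  0.1262425 ]
((629.0651245117188, 122.44900512695312), (17.642778396606445, 42.81787109375), 81.3271713256836)
278 343 [587. 587.] 1; 279 341 [552. 596.] 3; 280 339 [558. 624.] 3; 281 338 [568. 631.] 4; 282 336 [589. 607.] 2; 283 335 [616. 616.] 1; 284 333 [577. 615.] 2; 285 331 [563. 617.] 2; 286 329 [554. 594.] 2; 290 322 [602. 602.] 1; 310 287 [568. 568.] 1; 311 286 [567. 673.] 8; 312 284 [661. 677.] 11; 313 282 [565. 680.] 9; 314 281 [565. 682.] 5; 315 279 [656. 681.] 6; 316 277 [654. 683.] 4; 317 276 [654. 683.] 6; 318 274 [653. 685.] 6; 319 272 [652. 685.] 7; 320 270 [652. 685.] 5; 321 269 [652. 685.] 5; 322 267 [652. 685.] 5; 323 265 [653. 685.] 4; 324 264 [654. 683.] 5; 325 262 [655. 683.] 6; 326 260 [656. 681.] 6; 327 258 [657. 682.] 7; 328 257 [659. 680.] 6; 329 255 [661. 676.] 9; 330 253 [665. 673.] 6; 350 217 [633. 633.] 1; 358 203 [617. 624.] 2; 359 201 [571. 627.] 4; 360 199 [557. 587.] 3; 361 198 [564. 634.] 4; 362 196 [562. 633.] 4; 363 194 [608. 608.] 1; 369 184 [608. 608.] 1; 370 182 [603. 603.] 1; 371 180 [559. 636.] 6; 372 179 [557. 615.] 6; 373 177 [573. 638.] 6; 374 175 [564. 610.] 2; 375 173 [568. 580.] 5; 376 171 [559. 612.] 5; 377 170 [566. 598.] 3; 383 160 [631. 631.] 1; 384 159 [582. 632.] 30;
```

View pics/w0.png

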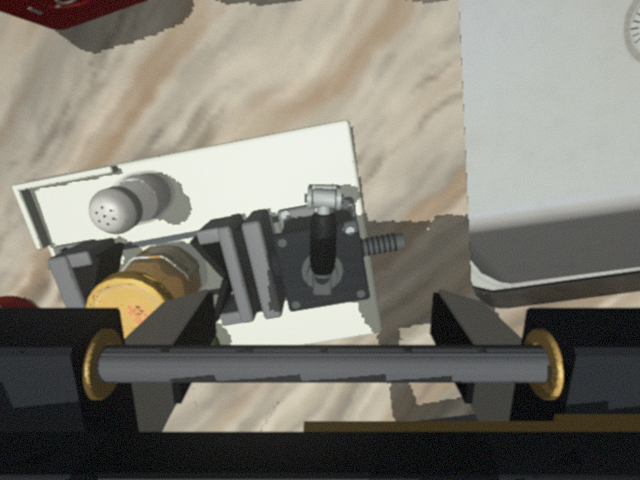

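Emit:
{"op": "arm_command", "data": {"xyz": [[0,0,-20],[0,0,-20],[0,0,-20],[0,0,-20],[0,0,-16],[0,0,-12],[0,0,-10],[0,0,-10],[0,0,0],[0,0,0]], "spin": [0,0,0,0,0,0,0,0,0,0]}}

```text
time: 3.15
tool_pos: [0.6315, 0.1208, 0.277]
tool_rot: [3.142, -0.0, -0.144]
contact_force: [0.2, 0.1, 0.8]
opening: 0.0919
grip_force: 0.0
```

Emit:
{"op": "arm_command", "data": {"xyz": [[0,0,0],[0,0,0],[0,0,0],[0,0,0],[0,0,0],[0,0,0],[0,0,0],[0,0,0],[0,0,0],[0,0,0]], "spin": [0,0,0,0,0,0,0,0,0,0], "jaw": -1, "squeeze": 20}}

```text
time: 4.15
tool_pos: [0.6314, 0.1214, 0.2767]
tool_rot: [-3.14, -0.0, -0.144]
contact_force: [1.2, 4.7, -1.2]
opening: 0.0172
grip_force: 20.1
```

Emit:
{"op": "arm_command", "data": {"xyz": [[0.4,-0.1,5.1],[1.3,-0.2,4.9],[2.2,-0.3,4.6],[2.9,-0.4,4.2],[3.6,-0.5,3.6],[4.2,-0.6,2.9],[4.5,-0.7,2.2],[4.8,-0.7,1.3],[5.0,-0.8,0.4],[2.0,-0.3,0],[0,0,0],[0,0,0],[0,0,0]], "spin": [0,0,0,0,0,0,0,0,0,0,0,0,0]}}

```text
time: 5.45
tool_pos: [0.6621, 0.1166, 0.3073]
tool_rot: [-3.141, -0.0, -0.144]
contact_force: [-2.7, 2.5, 5.3]
opening: 0.0174
grip_force: 20.0
```

Run:
```python
from h import *
s=observe(); print(s["tool_pos"],s["contact_force"],s["torque"],s["opening"])
a=snap("side","s1")["img"][150:320,260:430]; b=snap("top","t1")["img"][165:295,250:450]; 
cv2.imwrite("pics/m1.png",np.vstack([cv2.resize(a,(400,400)),np.zeros((0,400,3),np.uint8)])[:,:,::-1])
```

```text
[0.6620737  0.11655781 0.30727347] [-2.73752108  2.48774853  5.34177753] [ 0.40681384  0.64032197 -0.06430735] 0.017444041261663646
```

View pics/m1.png

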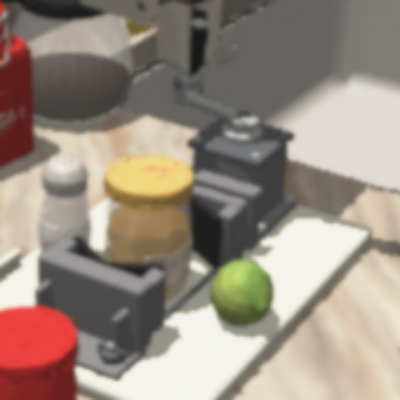

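Run:
```python
import numpy as np
a=np.radians(-9-10*np.arange(37)); p=60.5*np.c_[np.cos(a),np.sin(a)]; print(np.round(np.diff(p,axis=0),1).tolist())
```

```text
[[-2.6, -10.2], [-4.3, -9.6], [-5.9, -8.7], [-7.3, -7.6], [-8.5, -6.2], [-9.5, -4.6], [-10.1, -2.9], [-10.5, -1.1], [-10.5, 0.7], [-10.2, 2.6], [-9.6, 4.3], [-8.7, 5.9], [-7.6, 7.3], [-6.2, 8.5], [-4.6, 9.5], [-2.9, 10.1], [-1.1, 10.5], [0.7, 10.5], [2.6, 10.2], [4.3, 9.6], [5.9, 8.7], [7.3, 7.6], [8.5, 6.2], [9.5, 4.6], [10.1, 2.9], [10.5, 1.1], [10.5, -0.7], [10.2, -2.6], [9.6, -4.3], [8.7, -5.9], [7.6, -7.3], [6.2, -8.5], [4.6, -9.5], [2.9, -10.1], [1.1, -10.5], [-0.7, -10.5]]
```

Emit:
{"op": "arm_command", "data": {"xyz": [[-2.6,-10.2,0],[-4.3,-9.6,0],[-5.9,-8.7,0],[-7.3,-7.6,0],[-8.5,-6.2,0],[-9.5,-4.6,0],[-10.1,-2.9,0],[-10.5,-1.1,0],[-10.5,0.7,0]], "spin": [0,0,0,0,0,0,0,0,0], "squeeze": 30}}

```text
time: 6.45
tool_pos: [0.5939, 0.0668, 0.3077]
tool_rot: [-3.138, -0.006, -0.145]
contact_force: [6.5, 10.7, 2.1]
opening: 0.0174
grip_force: 30.0
```

Run:
```python
from h import *
s=observe(); p=s["tool_pos"]*1000-[601.8,126.9,0]; print(p,np.hypot(*p[:2]),np.degrees(np.arctan2(p[1],p[0])),s["contact_force"],s["opening"])
```

```text
[ -7.94476171 -60.14195604 307.67054435] 60.664438634388304 -97.5252104311542 [ 6.52559162 10.68195899  2.07219658] 0.017417994681465973
```

Emit:
{"op": "arm_command", "data": {"xyz": [[-10.2,3.6,0],[-9.6,5.3,0],[-8.7,5.9,0],[-7.6,7.3,0],[-6.2,8.5,0],[-4.6,9.5,0],[-2.9,10.1,0],[-1.1,10.5,0],[0.7,10.5,0]], "spin": [0,0,0,0,0,0,0,0,0]}}

```text
time: 7.35
tool_pos: [0.5457, 0.1364, 0.3077]
tool_rot: [3.141, -0.011, -0.144]
contact_force: [15.7, -7.8, -2.8]
opening: 0.0173
grip_force: 30.0
```

```bash
cat > o.py <<'E'
from h import *
s=observe(); p=s["tool_pos"]*1000-[601.8,126.9,0]; r=p[:2]/np.hypot(*p[:2]); t=np.array([r[1],-r[0]]); f=s["contact_force"]
print("pos",p.round(1),"r",np.hypot(*p[:2]).round(1),"ang",np.degrees(np.arctan2(p[1],p[0])).round(1),"f",f.round(1),"radial",(f[:2]@r).round(1),"resist",-(f[:2]@t).round(1),s["time"])
E
python3 o.py
```

```text
pos [-56.1   9.5 307.7] r 56.9 ang 170.4 f [15.7 -7.8 -2.8] radial -16.7 resist 5.1 7.35
```

Emit:
{"op": "arm_command", "data": {"xyz": [[4.1,10.2,0],[5.8,9.6,0],[5.9,8.7,0],[7.3,7.6,0],[8.5,6.2,0],[9.5,4.6,0],[10.1,2.9,0],[10.5,1.1,0],[10.5,-0.7,0]], "spin": [0,0,0,0,0,0,0,0,0]}}

```text
time: 8.25
tool_pos: [0.6151, 0.1867, 0.3075]
tool_rot: [3.14, 0.001, -0.144]
contact_force: [-5.0, -3.5, 8.3]
opening: 0.0171
grip_force: 30.0
```

```bash
sed -i 's/601.8,126.9/603.9,126.4/' o.py; python3 o.py
```

```text
pos [ 11.2  60.3 307.5] r 61.3 ang 79.5 f [-5.  -3.5  8.3] radial -4.3 resist 4.3 8.25
```

Emit:
{"op": "arm_command", "data": {"xyz": [[10.2,-2.6,0],[9.6,-4.3,0],[8.7,-5.9,0],[7.6,-7.3,0],[6.2,-8.5,0],[4.6,-9.5,0],[2.9,-10.1,0],[1.1,-10.5,0],[-0.7,-10.5,0]], "spin": [0,0,0,0,0,0,0,0,0]}}

```text
time: 9.15
tool_pos: [0.6661, 0.1187, 0.3077]
tool_rot: [-3.139, -0.005, -0.144]
contact_force: [2.8, 5.1, 3.6]
opening: 0.0171
grip_force: 30.0
```

```bash
sed -i 's/603.9,126.4/604.2,126.6/' o.py
cat >> o.py <<'E'
import sys
if len(sys.argv)>1:
    c=snap("side",sys.argv[1]); P=pts(c); im=c["img"].astype(int)
    j=(im[...,0]>150)&(im[...,2]<100)&(im[...,1]>100)&(P[...,2]>.112)&(P[...,2]<.125)&(abs(P[...,0]-.6)<.06)&(P[...,1]>.19)&(P[...,1]<.4)
    print("lid n",j.sum(),P[j].mean(0).round(4),P[j].min(0).round(3),P[j].max(0).round(3))
    cv2.imwrite("pics/"+sys.argv[1]+"c.png",cv2.resize(c["img"][190:320,240:410],(680,520),interpolation=cv2.INTER_CUBIC)[:,:,::-1])
E
python3 o.py s2
```

```text
pos [ 61.9  -7.9 307.7] r 62.4 ang -7.3 f [2.8 5.1 3.6] radial 2.2 resist 5.4 9.15
lid n 59 [0.584  0.2988 0.1143] [0.566 0.266 0.112] [0.614 0.31  0.116]
```

View pics/s2c.png

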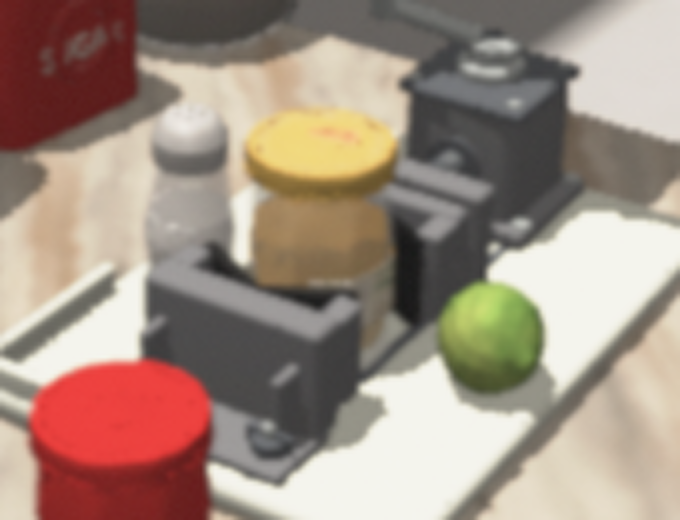

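Emit:
{"op": "arm_command", "data": {"xyz": [[-2.6,-10.2,0],[-4.3,-9.6,0],[-5.9,-8.7,0],[-7.3,-7.6,0],[-8.5,-6.2,0],[-9.5,-4.6,0],[-10.1,-2.9,0],[-10.5,-1.1,0],[-10.5,0.7,0]], "spin": [0,0,0,0,0,0,0,0,0]}}

```text
time: 10.1
tool_pos: [0.5968, 0.0673, 0.3076]
tool_rot: [3.141, -0.006, -0.145]
contact_force: [5.4, 0.9, 3.9]
opening: 0.0174
grip_force: 30.0
```

```bash
python3 o.py s3
python3 - <<'E'
from h import *
c=snap("top","t3");c=dict(np.load("pics/t3.npz"));P=pts(c)
cv2.imwrite("pics/t3c.png",cv2.resize(c["img"][165:295,250:450],(800,520),interpolation=cv2.INTER_CUBIC)[:,:,::-1])
E
```

```text
pos [ -7.4 -59.3 307.6] r 59.7 ang -97.1 f [5.4 0.9 3.9] radial -1.5 resist 5.3 10.1
lid n 62 [0.5883 0.3073 0.1143] [0.567 0.275 0.112] [0.618 0.317 0.117]
```

View pics/t3c.png

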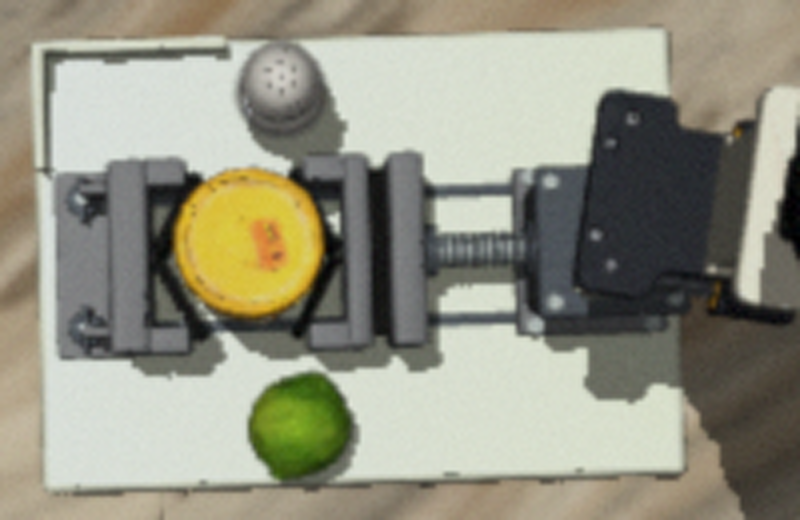

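Emit:
{"op": "arm_command", "data": {"xyz": [[-10.2,2.6,0],[-9.6,4.3,0],[-8.7,5.9,0],[-7.6,7.3,0]], "spin": [0,0,0,0]}}

```text
time: 10.6
tool_pos: [0.5611, 0.0874, 0.3076]
tool_rot: [3.14, -0.006, -0.144]
contact_force: [7.0, -4.1, 3.6]
opening: 0.0174
grip_force: 30.0
```

```bash
python3 o.py s4
python3 - <<'E'
import numpy as np
a=np.radians(-139-5*np.arange(37)); p=60*np.c_[np.cos(a),np.sin(a)]; print(np.round(np.diff(p,axis=0),1).tolist())
E
```

```text
pos [-43.1 -39.2 307.6] r 58.3 ang -137.7 f [ 7.  -4.1  3.6] radial -2.4 resist 7.7 10.6
lid n 59 [0.5881 0.3084 0.1144] [0.567 0.279 0.112] [0.622 0.319 0.116]
[[-3.3, 4.1], [-2.9, 4.4], [-2.5, 4.6], [-2.1, 4.8], [-1.7, 5.0], [-1.2, 5.1], [-0.8, 5.2], [-0.3, 5.2], [0.1, 5.2], [0.6, 5.2], [1.0, 5.1], [1.5, 5.0], [1.9, 4.9], [2.3, 4.7], [2.7, 4.5], [3.1, 4.2], [3.5, 3.9], [3.8, 3.6], [4.1, 3.3], [4.4, 2.9], [4.6, 2.5], [4.8, 2.1], [5.0, 1.7], [5.1, 1.2], [5.2, 0.8], [5.2, 0.3], [5.2, -0.1], [5.2, -0.6], [5.1, -1.0], [5.0, -1.5], [4.9, -1.9], [4.7, -2.3], [4.5, -2.7], [4.2, -3.1], [3.9, -3.5], [3.6, -3.8]]
```

Emit:
{"op": "arm_command", "data": {"xyz": [[0,0,0],[0,0,0],[0,0,0],[0,0,0],[0,0,0],[0,0,0],[0,0,0],[0,0,0],[0,0,0],[0,0,0]], "spin": [0,0,0,0,0,0,0,0,0,0]}}

```text
time: 11.65
tool_pos: [0.5608, 0.0881, 0.3075]
tool_rot: [-3.141, -0.003, -0.144]
contact_force: [1.6, 0.3, 7.9]
opening: 0.0175
grip_force: 30.0
```

```bash
python3 o.py s5
python3 - <<'E'
from h import *
for n in ("t3","t5"):
    if n=="t5": snap("top","t5")
    c=dict(np.load(f"pics/{n}.npz")); im=c["img"].astype(int); P=pts(c)
    j=(im[...,0]>150)&(im[...,2]<110)&(im[...,1]>100)&(P[...,2]>.108)&(P[...,2]<.125); j[:,:260]=0;j[:,360:]=0
    print(n,j.sum(),np.argwhere(j).mean(0),P[j].mean(0)*1000)
    cv2.imwrite("pics/t5c.png",cv2.resize(c["img"][165:295,250:450],(800,520),interpolation=cv2.INTER_CUBIC)[:,:,::-1])
E
```

```text
pos [-43.4 -38.5 307.5] r 58.0 ang -138.4 f [1.6 0.3 7.9] radial -1.4 resist 0.8 11.65
lid n 62 [0.5884 0.3084 0.1143] [0.568 0.278 0.112] [0.623 0.319 0.116]
t3 1038 [224.8256262 311.6522158] [597.61002969 283.96270509 115.56490681]
t5 1032 [224.66666667 310.83817829] [597.86086132 285.32413242 115.65684468]
```

View pics/t5c.png

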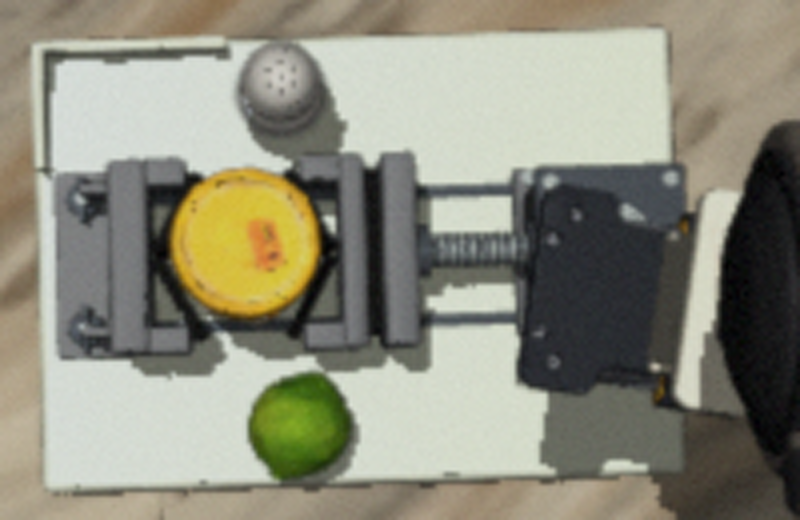

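Emit:
{"op": "arm_command", "data": {"xyz": [[-3.3,4.1,0],[-2.9,4.4,0]], "spin": [0,0]}}

```text
time: 11.95
tool_pos: [0.5553, 0.0955, 0.3076]
tool_rot: [3.14, -0.006, -0.144]
contact_force: [6.3, -6.3, 6.1]
opening: 0.0172
grip_force: 30.0
```

```bash
python3 o.py s6
```

```text
pos [-48.9 -31.1 307.6] r 58.0 ang -147.6 f [ 6.3 -6.3  6.1] radial -2.0 resist 8.7 11.95
lid n 64 [0.5881 0.3089 0.1144] [0.566 0.278 0.113] [0.622 0.319 0.116]
```

Emit:
{"op": "arm_command", "data": {"xyz": [[0,0,0],[0,0,0],[0,0,0],[0,0,0],[0,0,0],[0,0,0],[0,0,0],[0,0,0]], "spin": [0,0,0,0,0,0,0,0]}}

```text
time: 12.8
tool_pos: [0.5551, 0.0959, 0.3075]
tool_rot: [3.141, -0.005, -0.144]
contact_force: [4.9, -3.6, 6.1]
opening: 0.0171
grip_force: 30.0
```

```bash
cat > lid.py <<'E'
from h import *
c=read_camera("top"); im=c["img"].astype(int); P=pts(c)
j=(im[...,0]>150)&(im[...,2]<110)&(im[...,1]>100)&(P[...,2]>.108)&(P[...,2]<.125); j[:,:260]=0;j[:,360:]=0
print("top lid",np.argwhere(j).mean(0).round(2),(P[j].mean(0)*1000).round(1))
E
python3 o.py s7; python3 lid.py
```

```text
pos [-49.1 -30.7 307.5] r 57.9 ang -147.9 f [ 4.9 -3.6  6.1] radial -2.2 resist 5.7 12.8
lid n 60 [0.5893 0.3086 0.1145] [0.567 0.278 0.112] [0.623 0.319 0.116]
top lid [224.87 310.74] [597.5 285.5 115.7]
```

Run:
```python
from h import *
F=[]
for i in range(12):
    c=read_camera("top"); F.append(observe()["contact_force"])
F=np.array(F); r=np.array([-49.1,-30.7]);r/=np.hypot(*r);t=np.array([r[1],-r[0]])
print(F.mean(0),F.std(0),(-F[:,:2]@t).round(1))
g0=dict(np.load("pics/t3.npz"))["img"]; g1=dict(np.load("pics/t5.npz"))["img"]; g2=c["img"]
A=np.load("pics/top0.npz")["img"]
# column shift of jaw carrier / jaw / lid by phase correlation
for nm,(x0,x1,y0,y1) in dict(carrier=(335,362,200,255),lid=(290,334,205,246),rear=(262,290,200,255)).items():
    w=lambda g:cv2.cvtColor(np.ascontiguousarray(g[y0:y1,x0:x1]),cv2.COLOR_RGB2GRAY).astype(np.float32)
    h=cv2.createHanningWindow((x1-x0,y1-y0),cv2.CV_32F)
    print(nm,[np.round(cv2.phaseCorrelate(w(g0),w(g),h)[0],2) for g in(g1,g2)])
```

```text
[ 5.08950201 -3.44342648  6.2426108 ] [0.42378366 0.32740847 0.38004408] [5.8 5.4 6.2 5.4 5.9 5.6 5.1 6.  5.3 5.4 5.2 6.2]
carrier [array([-0.67, -0.01]), array([-0.87,  0.16])]
lid [array([-0.3 ,  0.32]), array([-0.33,  0.35])]
rear [array([0.02, 0.03]), array([ 0.02, -0.11])]
```

Emit:
{"op": "arm_command", "data": {"xyz": [[0.3,-0.4,0],[0.3,-0.4,0],[0,0,0],[0,0,0],[0,0,0],[0,0,0]], "spin": [0,0,0,0,0,0]}}

```text
time: 14.1
tool_pos: [0.5554, 0.0956, 0.3075]
tool_rot: [-3.142, -0.004, -0.144]
contact_force: [3.8, -0.6, 8.2]
opening: 0.017
grip_force: 30.0
```

```bash
python3 o.py s8; python3 lid.py
```

```text
pos [-48.8 -31.  307.5] r 57.8 ang -147.6 f [ 3.8 -0.6  8.2] radial -2.9 resist 2.6 14.1
lid n 61 [0.5887 0.3086 0.1144] [0.567 0.279 0.112] [0.622 0.321 0.117]
top lid [224.64 310.77] [597.9 285.4 115.6]
```

Emit:
{"op": "arm_command", "data": {"xyz": [[0,0,0],[0,0,0],[0,0,0],[0,0,0],[0,0,0],[0,0,0],[0,0,0],[0,0,0],[0,0,10],[0,0,15],[0,0,20],[0,0,25],[0,0,30],[0,0,30]], "spin": [0,0,0,0,0,0,0,0,0,0,0,0,0,0], "jaw": 1}}

```text
time: 15.6
tool_pos: [0.5541, 0.0958, 0.4379]
tool_rot: [3.142, -0.0, -0.144]
contact_force: [0.1, 0.5, -0.3]
opening: 0.0917
grip_force: 0.0
```

Emit:
{"op": "arm_command", "data": {"xyz": [[-10,-40,0],[-10,-40,0],[-10,-40,0],[-10,-40,0],[-10,-40,0],[0,0,0],[0,0,0],[0,0,0]], "spin": [0,0,0,0,0,0,0,0]}}

```text
time: 16.4
tool_pos: [0.5045, -0.1035, 0.4364]
tool_rot: [-3.141, -0.001, -0.144]
contact_force: [-0.4, 1.5, 0.3]
opening: 0.0916
grip_force: 0.0
```

```bash
python3 - <<'E'
from h import *
print(observe()["contact_force"])
c=snap("top","t9"); a=cv2.resize(c["img"][165:295,250:450],(400,260),interpolation=cv2.INTER_CUBIC)
s=snap("side","s9"); b=cv2.resize(s["img"][160:330,230:430],(400,340),interpolation=cv2.INTER_CUBIC)
cv2.imwrite("pics/f.png",np.vstack([a,b])[:,:,::-1])
P=pts(c); m=(P[...,2]>.14)&(P[...,2]<.19); m[:,:370]=0;m[:,450:]=0;m[:170]=0;m[300:]=0
print("grip top",m.sum(),P[m].mean(0),P[m].max(0))
E
python3 lid.py
```

```text
[-0.39964357  1.47929977  0.28836821]
grip top 128 [0.55192482 0.09545768 0.16452889] [0.56098671 0.10159508 0.17516145]
top lid [224.61 310.81] [597.9 285.4 115.7]
```

View pics/f.png

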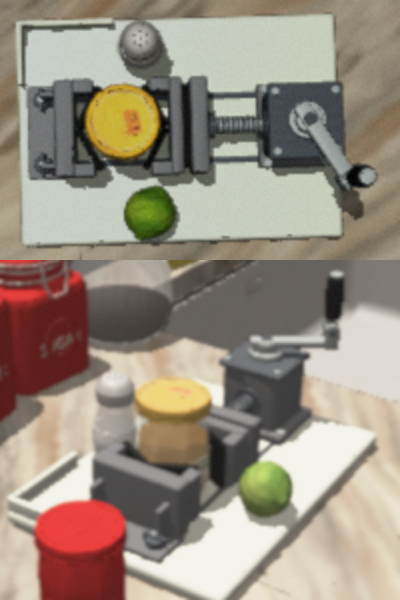

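The picture shows the grip upright (top at 360,177), the jar upright in both jaws, and the lime and salt shaker in place.

```bash
python3 -c "
from cell import *
print(hand_in())"
```

```text
the job is handed in; nothing more can be done
None
```

The job is handed in: the grip was swung upright, the crank turned about 1.4 turns, and the jar was left upright in both jaws with the lime and salt shaker in place; the final crank force was 5.6 N standing still and 8.7 N while turning, both just over the firm range (5.5 and 8.5 N), so I estimate clamping near 60 N, under the 80 N glass limit but not measured directly.

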